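# Cooler door-shelf temperature check

### The arm

A 6-joint arm with a two-finger parallel gripper is mounted at the origin on the work surface. World frame = base frame: x ahead of the robot, y to its left, z up, the work surface at z = 0. Lengths are in m, angles in rad, forces in N, time in s.
With the tool pointing down it reaches from about 0.25 to 0.725 m from the base axis. Payload 4 kg.
Tool frame: the origin (TCP) lies on the front face of the gripper's body, between the roots of the fingers; the fingertips stand 73 mm ahead of it and the grasp point (between the pads) lies 54 mm ahead of it; z points along the fingers, y is the line along which they close (so a half turn about z gives the same grasp; the last joint's range is limited). The gripper opens to 85 mm and grips with 20 to 120 N. Pads are 22 mm wide; open, the fingers measure 114 mm over their backs; the gripper's body (76 mm by 85 mm) begins 54 mm behind the grasp point. The pads swing forward as they close: fully open they stand 13 mm farther back than shut.
Start: joints at [-1.283, 0.241, 0.005, 1.335, 0, 1.571], TCP at [0.142, -0.479, 0.304] pointing down, gripper open.
Joint ranges: [-2.72, 2.72], [-1.05, 1.87], [-1.09, 1.28], [-1.99, 2.15], [-1.42, 1.44], [-3.14, 3.14]. Speed limits (rad/s): [2.79, 2.79, 3.14, 3.14, 3.14, 3.14].

### API

Orientations are given as a unit quaternion [x, y, z, w].
In Python, from workcell import bot gives the robot as it stands. The module is installed in compiled form; this text tells all that it offers.
- The arm moves only by the tool step_arm, never from a script. Its argument "rows" is a list of rows, each a list of 2 entries, a list of its own where there are three numbers: the shift along the tool's x, y, z in mm, then the turn about the tool's z in degrees. A call has 1 to 12 rows; each row is the pose to reach, as a shift and turn from the pose commanded when the call began, along the tool's axes at that moment; what a row does not reach only later rows make up. A row lasts 1/8 s, in which the tool goes at most 62.5 mm and 10.7 degrees, less where a joint would pass 70% of its speed; a pose out of reach is approached as far as the arm can. A call with a gripper value outside its range is refused whole. "claw" is the gripper's target within -1 to 1 (shut at 1, half-way at 0, fully open at -1), set as the call begins (left out, the last holds). The fingers move at their own pace and stop on an object; the grip force is fixed at half the most. Time passes only in rows, so rows that repeat a pose let the fingers close. It gives the time, the measured TCP pose, the force, the opening and the grip force at its end, in the units of the state.
- bot.get_obs(): the state, without advancing time (a new reading comes with each control period).
- bot.camera(name): name is "scene" or "top" or "wrist"; returns (picture, depth): 384x512x3 uint8, red, green, blue; 384x512 float32, m along the optical axis (not along the pixel's ray), 0 where there is no reading.
- bot.camera_params(name): a dict with "fx", "fy", "cx", "cy" (pixels), "pose" (4x4, takes a point from camera to world coordinates). Camera axes: x right, y up, looking along -z (the intrinsics and any distortion apply to the point x, -y, -z); pixel columns grow to the right and rows downward; lengths in m; the calibration is good to about 2 mm. The wrist camera is an equidistant fisheye: a pixel r from the principal point sees the ray r / f radians off the axis. A picture is of the moment at which its call begins: read the wrist's pose just before it. camera_params takes no time and is no camera call; for the wrist camera it gives the pose at the moment of the call.
- bot.job_done(): hands the job in; it is judged then, once.
Trained networks look in the newest picture that a camera, given by its name, has taken for a name from the list of things; names that differ only in an ending like _2 or _b are one class to them, and where a whole thing is asked for, a point or a joint stands for the part that bears it (a point fixed in the world has none). Each returns a list of dicts, best first, with "score" (0 to 1); they miss things now and then, are a little off and sometimes report something else, mostly with a low value. They report only what shows in the picture. A call takes as long as a camera call.
- bot.trace(target, camera): "pixels" (384x512 bool, what is visible of it) and "uv" ([column, row] in pixels, amid what is visible of it).
The state is a dict: "clock": time; "joint_pos": joint angles; "joint_vel": joint speeds; "tau": joint torques, N m; "eef_pos": TCP position; "tool_rot": TCP orientation; "ft_force": force on the tool from outside, world axes, zero at the start; "ft_torque": the same for the moment, N m; "grip_width": finger opening in m; "grasp_force": force on a finger pad.
Only numpy, scipy, OpenCV 4.12 (cv2) and the standard library are available. Lean on these libraries where they do the work, as an engineer would, in place of code of your own. Each camera call takes 0.05 s, during which the arm holds its last target. There are 200 camera calls.

### The job

Open the door of the small white sample cooler wide, to about a right angle. Then take the thermometer probe out of its bench holder and hold it upright with its tip on the middle of the round steel disc in the door's shelf, pressing gently so that the sprung disc sinks about halfway. Finish holding the probe still like that in the gripper, with the door still wide open, and do not shift the tube rack, the tip box or the beaker.

Things in the scene. Friction and masses are not known exactly. Their poses are not given: they have to be found in the camera images.
- cooler: White benchtop cooler, fixed to the bench, 220 deep (x) x 260 wide (y) x 240 high, far and left. Origin: centre of its underside; x axis points from front to back, y to the left as the robot sees it, z up. Its door covers the front face (x = -110 mm); the hinge is the vertical axis at x = -110, y = +130 mm (front left edge).
- cooler_door (a joint): Door angle in rad: 0 shut, grows as the free right edge swings to the robot; 1.57 a right angle, stop at 1.8. May start ajar. Stays where left (friction 0.3 N m, no latch). Panel 30 thick, 260 wide, top at height 240. On its inside, reachable only with the door open, is a shelf: floor at height 90, 85 deep, rims 14 high, with the disc and one small vial 52 high.
- door_handle (a point): Top end (height 239) of the door's vertical round steel bar, 12 mm diameter, at 235 mm from the hinge axis along the door and 75 mm out in front of it (45 mm from bar axis to door face). The top 50 mm of the bar stands free above its upper stand-off, to be pinched from above. Its axes turn with the door; shut, they are the cooler's.
- test_disc: Flat round steel disc, 28 mm diameter, in a grey collar (42 mm diameter) on the door's shelf, 150 mm from the hinge along the door, 45 mm off its inner face. Origin: centre of its top face, z up; at rest 113 above the bench, 15 above the collar. Sprung: sinks straight down, 12 mm at most, at 0.7 N per mm (4.2 N halfway, 8.4 N at its stop).
- probe: Upright thermometer probe, 160 long, 90 g nominal: origin at the centre of its flat tip (11 mm diameter), z axis up along the probe. Steel stem 8 mm diameter from 0 to 75; round collar 30 mm diameter at 75 to 79; square grey handle 20 x 20 from 79 to 155 with its faces square to the body's x and y axes, a 5 mm button on top. At the start it hangs in the holder with the tip 5 mm above the bench.
- holder: Black block 70 x 70 x 80 high, fixed to the bench, with one vertical hole 16 mm wide through its centre; the probe's collar rests on its top. Origin: centre of its underside.
- tube_rack: Bystander: loose black rack 90 x 180 x 50 with capped tubes up to 103 high. Origin: centre of its underside.
- tip_box: Bystander: loose red and clear box 85 x 120 x 50 with yellow pipette tips to 62 high. Origin: centre of its underside.
- beaker: Bystander: loose open yellow plastic cup, 80 mm diameter, 90 high. Origin: centre of its underside.

How it is judged:
On the way, in this order (a step that is already met when the one before it is completed fails the run):
1. the door is open wide (past 1.2 rad) (value of joint cooler_door above 1.2 rad), for 0.2 s.
2. the gripper has lifted the probe clear out of its holder, the door still open (height (world z) of probe above 0.09 m and contact force between the fingers and probe above 1 N and value of joint cooler_door above 1.2 rad), for 0.2 s.
At the end, for the whole second after the job is handed in: Door past 1.2 rad; probe in the gripper, upright within 0.14 rad and still, its tip within 8 mm of the disc's centre and pressing it with 1.2 to 7.5 N (disc sunk by 1.5 to 11 mm); kept so through the last second (value of joint cooler_door above 1.2 rad and horizontal distance between probe and test_disc below 0.008 m and angle between probe's own z axis and vertical below 0.14 rad and contact force between probe and test_disc between 1.2 and 7.5 N and contact force between the fingers and probe above 1 N and contact force between probe and holder below 0.1 N and linear speed of probe below 0.02 m/s and height (world z) of test_disc between 0.102 and 0.1115 m); the arm keeps its last pose, push and grip.
It fails at once if the tube rack, tip box or beaker is shifted more than 30 mm or tipped (distance of any of tube_rack, tip_box, beaker from where it was at the start of the episode above 0.03 m or angle between any of tube_rack, tip_box, beaker's own z axis and vertical above 0.35 rad).
It fails at once if the probe is pressed hard on the disc (over 20 N) (contact force between probe and test_disc above 20 N).
It also fails if it takes over 69 s, if anything falls off the work surface, if the arm or the gripper's body presses on something with over 40 N, if the wrist force passes 120 N, or if a joint passes its speed limit or range.

## Working session

There is one attempt and no reset: what is moved stays moved. The work goes in short steps, Python scripts to look and compute and a tool call to move; the robot and the scene stay as the last step left them, time stands still between calls to the robot, and variables do not carry over. Pictures are saved under pics/ and viewed, at most 10 in all, crops included, and the job is handed in when it is done.

Besides the shell and the picture viewer there is one more tool, called after "Emit:" in YAML: its name, and indented under it one key for each argument. step_arm: Moves the arm, as the interface text tells. Its arguments: {"type":"object","properties":{"rows":{"type":"array"},"claw":{"type":"number"}},"required":["rows"]}

```bash
mkdir -p pics; cat > h.py <<'E'
import numpy as np, cv2
from workcell import bot
from scipy.spatial.transform import Rotation as R
def pts(name, depth, mask=None):
    p=bot.camera_params(name); P=np.array(p["pose"])
    v,u=np.nonzero((depth>0)&(mask if mask is not None else True))
    d=depth[v,u]; x=(u-p["cx"])/p["fx"]; y=(v-p["cy"])/p["fy"]
    if name=="wrist":
        r=np.hypot(x,y); s=np.where(r>1e-6,np.tan(r)/np.maximum(r,1e-6),1); x=x*s;y=y*s
    c=np.stack([x*d,-y*d,-d],1)
    return c@P[:3,:3].T+P[:3,3],u,v
def st():
    o=bot.get_obs(); print(o["clock"],np.round(o["eef_pos"],4),np.round(o["tool_rot"],4),"F",np.round(o["ft_force"],1),"w",round(o["grip_width"],4),"g",np.round(o["grasp_force"],1),"q",np.round(o["joint_pos"],3))
    print(np.round(R.from_quat(o["tool_rot"]).as_matrix(),3).tolist())
E
cat > a.py <<'E'
from h import *
st()
for c in ["scene","top"]:
    im,d=bot.camera(c); cv2.imwrite(f"pics/{c}0.png",im[:,:,::-1])
    p=bot.camera_params(c); print(c,p["fx"],np.round(p["pose"],3).tolist())
    for n in ["cooler","door_handle","probe","holder","tube_rack","tip_box","beaker"]:
        r=bot.trace(n,c)
        for t in r[:1]:
            q,u,v=pts(c,d,t["pixels"])
            if len(q): print(n,round(t["score"],2),np.round(t["uv"]),len(q),"med",np.round(np.median(q,0),3),"lo",np.round(np.percentile(q,2,axis=0),3),"hi",np.round(np.percentile(q,98,axis=0),3))
E
python3 a.py; python3 -c "
import cv2,numpy as np
a=cv2.imread('pics/scene0.png');b=cv2.imread('pics/top0.png');cv2.imwrite('pics/both0.png',cv2.resize(np.hstack([a,b]),(800,300)))"
```

```text
0.0 [ 0.1418 -0.479   0.303 ] [ 9.897e-01  1.434e-01 -2.000e-04 -1.000e-03] F [0.3 0.5 0.6] w 0.0854 g 0.0 q [-1.283  0.241  0.004  1.335 -0.     1.571]
[[0.959, 0.284, -0.001], [0.284, -0.959, 0.002], [-0.0, -0.002, -1.0]]
scene 429.29576288457116 [[-0.143, 0.918, -0.371, 0.227], [-0.99, -0.133, 0.051, -0.073], [-0.003, 0.374, 0.927, 1.113], [0.0, 0.0, 0.0, 1.0]]
cooler 0.73 [174. 156.] 14717 med [0.713 0.051 0.239] lo [ 0.595 -0.099  0.044] hi [0.885 0.2   0.243]
door_handle 0.66 [200. 193.] 5260 med [0.633 0.011 0.176] lo [ 0.592 -0.107  0.028] hi [0.752 0.127 0.242]
probe 0.47 [347. 214.] 222 med [ 0.548 -0.343  0.133] lo [ 0.542 -0.36   0.08 ] hi [ 0.565 -0.337  0.166]
holder 0.95 [342. 223.] 897 med [ 0.538 -0.332  0.077] lo [ 0.511 -0.39  -0.001] hi [ 0.587 -0.306  0.083]
tube_rack 0.84 [298. 159.] 2307 med [ 0.733 -0.259  0.05 ] lo [ 0.704 -0.344  0.009] hi [ 0.79  -0.171  0.104]
tip_box 0.88 [281. 298.] 1743 med [ 0.386 -0.152  0.049] lo [ 0.349 -0.209  0.017] hi [ 0.429 -0.095  0.063]
beaker 0.79 [406. 211.] 1047 med [ 0.558 -0.526  0.052] lo [ 0.517 -0.556 -0.   ] hi [ 0.59  -0.479  0.092]
top 387.93078484491787 [[-0.026, 0.988, -0.155, 0.424], [-1.0, -0.027, -0.001, -0.152], [-0.005, 0.155, 0.988, 1.323], [0.0, 0.0, 0.0, 1.0]]
cooler 0.6 [200. 182.] 2453 med [0.636 0.007 0.188] lo [ 0.587 -0.106  0.022] hi [0.726 0.129 0.243]
door_handle 0.92 [197. 177.] 2444 med [0.636 0.01  0.189] lo [ 0.587 -0.105  0.028] hi [0.726 0.129 0.243]
holder 0.73 [310. 209.] 441 med [ 0.543 -0.337  0.08 ] lo [ 0.51  -0.383  0.017] hi [ 0.587 -0.305  0.087]
tube_rack 0.83 [281. 155.] 1525 med [ 0.737 -0.259  0.05 ] lo [ 0.698 -0.343  0.011] hi [ 0.788 -0.172  0.104]
tip_box 0.61 [255. 263.] 990 med [ 0.385 -0.152  0.051] lo [ 0.344 -0.209  0.037] hi [ 0.426 -0.094  0.066]
beaker 0.62 [365. 209.] 554 med [ 0.551 -0.527  0.042] lo [ 0.514 -0.549  0.001] hi [ 0.583 -0.477  0.093]
```

View pics/scene0.png

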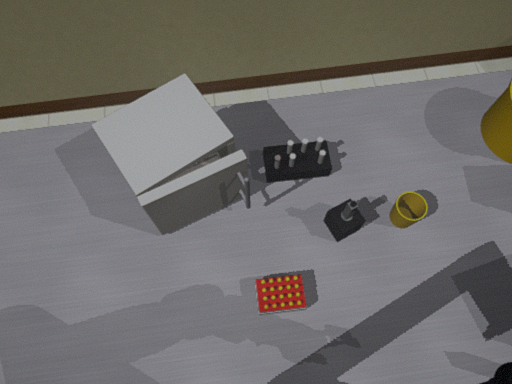

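View pics/top0.png

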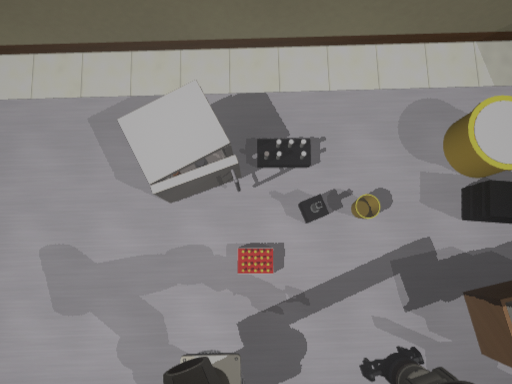

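The scene picture shows the cooler at (165,130), turned about 30°, with its door ajar (door top from (140,195) to (245,158)), the handle near (248,190), the holder at (345,220), the tip box at (281,295) and the beaker at (408,210). I'll measure the geometry from the points at the top height.

```bash
cat > b.py <<'E'
from h import *
for c in ["scene","top"]:
    im,d=bot.camera(c); q,u,v=pts(c,d)
    m=(q[:,2]>0.228)&(q[:,2]<0.255)&(q[:,0]>0.4)&(q[:,1]>-0.25)&(q[:,1]<0.4)
    mask=np.zeros(d.shape,np.uint8); mask[v[m],u[m]]=1
    n,l,s,ce=cv2.connectedComponentsWithStats(mask,connectivity=4)
    Q=np.full(d.shape+(3,),np.nan); Q[v,u]=q
    for i in range(1,n):
        if s[i,4]<4: continue
        p=Q[l==i]; r=cv2.minAreaRect(p[:,:2].astype(np.float32)*1000)
        print(c,i,s[i],np.round(p.mean(0),3),"rect",np.round(cv2.boxPoints(r)).tolist(), np.round(p[:,2].mean(),3))
    # probe top
    m=(q[:,2]>0.1)&(q[:,0]>0.45)&(q[:,0]<0.62)&(q[:,1]<-0.28)&(q[:,1]>-0.42)
    p=q[m]; print("probe",len(p))
    for a in [(.145,.157),(.157,.175)]:
        k=p[(p[:,2]>a[0])&(p[:,2]<a[1])]; 
        if len(k): print(a,len(k),np.round(k.mean(0),4),k.min(0).round(3),k.max(0).round(3))
    m=(abs(q[:,2]-.08)<.005)&(q[:,0]>0.45)&(q[:,0]<0.62)&(q[:,1]<-0.28)&(q[:,1]>-0.42)
    r=cv2.minAreaRect(q[m][:,:2].astype(np.float32)*1000); print("holder top",r)
    cv2.imwrite(f"pics/{c}_z.png",cv2.resize(im[130:230,100:360,::-1],None,fx=3,fy=3,interpolation=cv2.INTER_CUBIC))
E
python3 b.py
```

```text
scene 1 [   91    74   156   134 10714] [0.748 0.066 0.24 ] rect [[561.0, 117.0], [675.0, -119.0], [931.0, 5.0], [816.0, 241.0]] 0.24
scene 2 [244 177   5   6  27] [ 0.62  -0.105  0.236] rect [[615.0, -109.0], [626.0, -110.0], [627.0, -101.0], [617.0, -100.0]] 0.236
probe 165
(0.145, 0.157) 29 [ 0.5514 -0.3437  0.1527] [ 0.543 -0.358  0.147] [ 0.566 -0.336  0.157]
(0.157, 0.175) 61 [ 0.5526 -0.3485  0.1619] [ 0.543 -0.36   0.157] [ 0.565 -0.338  0.168]
holder top ((554.2562255859375, -349.16534423828125), (70.6799545288086, 72.14562225341797), 20.16478729248047)
top 1 [ 117   80  122  115 7505] [0.749 0.068 0.24 ] rect [[556.0, 119.0], [670.0, -117.0], [926.0, 7.0], [812.0, 243.0]] 0.24
top 2 [234 179   4   5  14] [ 0.616 -0.103  0.237] rect [[610.0, -103.0], [616.0, -109.0], [623.0, -102.0], [618.0, -96.0]] 0.237
probe 69
(0.145, 0.157) 8 [ 0.5433 -0.3424  0.154 ] [ 0.538 -0.352  0.149] [ 0.553 -0.335  0.156]
(0.157, 0.175) 42 [ 0.549  -0.346   0.1626] [ 0.537 -0.358  0.157] [ 0.558 -0.336  0.168]
holder top ((549.1543579101562, -347.2144470214844), (69.72291564941406, 70.87200927734375), 20.880220413208008)
```

View pics/scene_z.png

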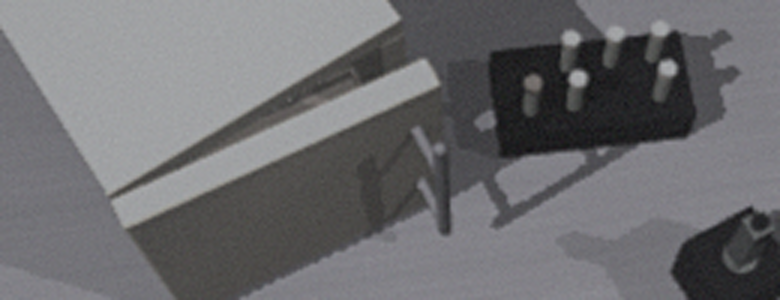

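```bash
cat > c.py <<'E'
from h import *
from scipy.optimize import minimize
allp=[]
for c in ["scene","top"]:
    im,d=bot.camera(c); q,u,v=pts(c,d)
    m=(q[:,2]>0.234)&(q[:,2]<0.246)&(q[:,0]>0.4)&(q[:,1]>-0.095)&(q[:,1]<0.4)
    h=cv2.convexHull(q[m][:,:2].astype(np.float32)*1000)
    print(c,np.round(cv2.approxPolyDP(h,5,True)[:,0]).tolist())
    p=q[m][:,:2]
    # fit by raster IoU: params cx,cy,yaw,theta
    g=np.zeros((220,220),np.uint8); ij=((p-[0.5,-0.15])/0.002).astype(int)
    ok=(ij>=0).all(1)&(ij<220).all(1); g[ij[ok,0],ij[ok,1]]=1; g=cv2.morphologyEx(g,cv2.MORPH_CLOSE,np.ones((3,3),np.uint8))
    def ras(x):
        cx,cy,a,t=x; A=np.array([[np.cos(a),-np.sin(a)],[np.sin(a),np.cos(a)]])
        o=np.zeros((880,880),np.uint8)
        box=np.array([[-.11,-.13],[.11,-.13],[.11,.13],[-.11,.13]])@A.T+[cx,cy]
        hg=A@[-.11,.13]+[cx,cy]; B=np.array([[np.cos(a-t),-np.sin(a-t)],[np.sin(a-t),np.cos(a-t)]])
        door=np.array([[0,0],[0,-.26],[-.03,-.26],[-.03,0]])@B.T+hg
        for P in (box,door):
            k=((P-[0.5,-0.15])/0.0005).round().astype(np.int32)[:,::-1]; cv2.fillPoly(o,[k],255)
        return cv2.resize(o,(220,220),interpolation=cv2.INTER_AREA)/255., hg,B
    best=None
    for t0 in (.15,.3):
      for a0 in(-.45,-.55,-.3):
        r=minimize(lambda x:np.abs(ras(x)[0]-g).sum(),[.76,.075,a0,t0],method="Nelder-Mead",options=dict(initial_simplex=np.array([.76,.075,a0,t0])+np.vstack([np.zeros(4),np.diag([.02,.02,.1,.1])]),maxiter=300))
        if best is None or r.fun<best.fun: best=r
    _,hg,B=ras(best.x); print(best.fun,best.x.round(4),"hinge",hg.round(4),"handle",(hg+B@[-.075,-.235]).round(4),"dooryaw",best.x[2]-best.x[3])
E
python3 c.py
```

```text
scene [[926.0, 9.0], [812.0, 238.0], [591.0, 131.0], [666.0, -93.0], [743.0, -86.0]]
524.1882352941176 [0.7723 0.0733 0.462  0.1359] hinge [0.6159 0.1407] handle [ 0.6202 -0.106 ] dooryaw 0.32607448905851816
top [[921.0, 11.0], [809.0, 240.0], [585.0, 132.0], [663.0, -93.0], [732.0, -86.0]]
1849.5450980392156 [ 0.767   0.076   0.4674 -0.4769] hinge [0.6103 0.1424] handle [ 0.7567 -0.0561] dooryaw 0.9443243088379132
```

```bash
cat > go.py <<'E'
import sys
from h import *
# usage: go.py x y z [x y z ...]; prints tool-frame shifts in mm from measured pose
o=bot.get_obs(); M=R.from_quat(o["tool_rot"]).as_matrix(); p=np.array(o["eef_pos"])
a=np.array([float(s) for s in sys.argv[1:]]).reshape(-1,3)
print(np.round((a-p)@M*1000,1).tolist()); st()
E
python3 go.py .142 -.479 .37 .6185 -.105 .37
```

```text
[[0.2, -0.4, -66.1], [563.3, -223.7, -66.1]]
1.0 [ 0.1419 -0.4794  0.3039] [ 0.9897  0.1434 -0.      0.    ] F [ 0.6 -0.1 -0. ] w 0.0853 g 0.0 q [-1.283  0.241  0.005  1.335 -0.     1.571]
[[0.959, 0.284, -0.0], [0.284, -0.959, -0.0], [-0.0, 0.0, -1.0]]
```

Emit:
step_arm:
  rows:
    - [[0, 0, -50], -10]
    - [[56, -22, -66], -20]
    - [[113, -45, -66], -30]
    - [[169, -67, -66], -40]
    - [[225, -90, -66], -50]
    - [[282, -112, -66], -60]
    - [[338, -134, -66], -70]
    - [[394, -157, -66], -80]
    - [[451, -179, -66], -90]
    - [[507, -201, -66], -100]
    - [[563, -224, -66], -110]
    - [[563, -224, -66], -120]
  claw: -1

```text
clock: 2.5
eef_pos: [0.621, -0.1013, 0.367]
tool_rot: [0.365, 0.931, 0.0, -0.001]
ft_force: [-1.1, -0.5, 0.7]
grip_width: 0.0849
grasp_force: 0.0
```

```bash
python3 go.py .6185 -.105 .37
```

```text
[[-0.7, -4.4, -3.0]]
2.5 [ 0.621  -0.1013  0.367 ] [ 3.653e-01  9.309e-01  1.000e-04 -1.400e-03] F [-1.1 -0.5  0.7] w 0.0849 g 0.0 q [-1.620e-01  5.070e-01  5.570e-01  1.623e+00  1.000e-03  5.860e-01]
[[-0.733, 0.68, -0.003], [0.68, 0.733, 0.001], [0.003, -0.001, -1.0]]
```

Emit:
step_arm:
  rows:
    - [[-1, -4, 0], -10]
    - [[-1, -4, 0], -20]
    - [[-1, -4, 0], -30]
    - [[-1, -4, 0], -40]
    - [[-1, -4, 0], -50]
    - [[-1, -4, 0], -60]
    - [[-1, -4, 0], -62]
    - [[-1, -4, 0], -62]

```text
clock: 3.5
eef_pos: [0.6162, -0.1084, 0.3698]
tool_rot: [-0.16, 0.987, 0.0, -0.0]
ft_force: [-0.1, -0.2, 0.7]
grip_width: 0.0852
grasp_force: 0.0
```

```bash
cat > w.py <<'E'
from h import *
import sys
tag=sys.argv[1]; names=sys.argv[2:]
st()
im,d=bot.camera("wrist"); q,u,v=pts("wrist",d); cv2.imwrite(f"pics/{tag}.png",im[:,:,::-1])
np.savez(f"pics/{tag}.npz",im=im,d=d,q=q,u=u,v=v)
for n in names:
    for t in bot.trace(n,"wrist")[:1]:
        m=t["pixels"][v,u]; k=q[m]; print(n,round(t["score"],2),np.round(t["uv"]),len(k),np.round(np.median(k,0),4),np.percentile(k,2,axis=0).round(3),np.percentile(k,98,axis=0).round(3))
E
cat > hd.py <<'E'
from h import *
z=np.load("pics/w1.npz"); q=z["q"]
m=(np.hypot(q[:,0]-.619,q[:,1]+.105)<.03)&(q[:,2]>.2)&(q[:,2]<.25)
p=q[m]; print(len(p)); 
for a,b in [(.2,.22),(.22,.233),(.233,.245)]:
    k=p[(p[:,2]>a)&(p[:,2]<b)]
    if len(k): print(a,len(k),k.mean(0).round(4),k.min(0).round(3),k.max(0).round(3))
E
python3 w.py w1 door_handle; python3 hd.py
```

```text
3.5 [ 0.6162 -0.1084  0.3698] [-1.597e-01  9.872e-01  0.000e+00 -1.000e-04] F [-0.1 -0.2  0.7] w 0.0852 g 0.0 q [-0.174  0.497  0.548  1.622  0.    -0.495]
[[-0.949, -0.315, -0.0], [-0.315, 0.949, 0.0], [0.0, 0.0, -1.0]]
door_handle 0.62 [114.  70.] 2765 [ 0.5488 -0.3264  0.0796] [ 0.513 -0.381  0.009] [ 0.593 -0.305  0.082]
383
0.2 111 [ 0.6182 -0.1062  0.2102] [ 0.616 -0.111  0.2  ] [ 0.623 -0.099  0.22 ]
0.22 87 [ 0.618  -0.1064  0.2263] [ 0.616 -0.111  0.22 ] [ 0.622 -0.1    0.233]
0.233 185 [ 0.6208 -0.1052  0.2372] [ 0.616 -0.111  0.233] [ 0.627 -0.099  0.241]
```

Emit:
step_arm:
  rows:
    - [[-6, 2, 0], 0]
    - [[-6, 2, 50], 0]
    - [[-6, 2, 85], 0]
    - [[-6, 2, 101], 0]
    - [[-6, 2, 101], 0]

```text
clock: 4.22
eef_pos: [0.6206, -0.1042, 0.267]
tool_rot: [-0.161, 0.987, 0.001, -0.002]
ft_force: [0.2, 0.1, -0.9]
grip_width: 0.0851
grasp_force: 0.0
```

Emit:
step_arm:
  rows:
    - [[0, 0, 0], 0]
    - [[0, 0, 0], 0]
    - [[0, 0, 0], 0]
    - [[0, 0, 0], 0]
    - [[0, 0, 0], 0]
    - [[0, 0, 0], 0]
    - [[0, 0, 0], 0]
    - [[0, 0, 0], 0]
  claw: 1

```text
clock: 5.22
eef_pos: [0.6214, -0.1046, 0.2695]
tool_rot: [-0.161, 0.987, -0.0, 0.0]
ft_force: [-0.4, 0.9, 5.6]
grip_width: 0.0104
grasp_force: 58.5
```

```bash
cat > arc.py <<'E'
from h import *
import sys
dth,n=float(sys.argv[1]),int(sys.argv[2])   # further opening (rad), rows
o=bot.get_obs(); M=R.from_quat(o["tool_rot"]).as_matrix(); p=np.array(o["eef_pos"])
hg=np.array([.6145,.1415]); v=p[:2]-hg; print("r",np.hypot(*v))
rows=[]
for i in range(1,n+1):
    t=-dth*i/n; A=np.array([[np.cos(t),-np.sin(t)],[np.sin(t),np.cos(t)]])
    d=np.r_[hg+A@v-p[:2],0]@M*1000; rows.append([[round(float(d[0])),round(float(d[1])),0],round(float(np.degrees(dth*i/n)))])
print(rows); st()
E
python3 arc.py .72 12
```

```text
r 0.24621079946275962
[[[14, 5, 0], 3], [[28, 10, 0], 7], [[41, 17, 0], 10], [[54, 24, 0], 14], [[66, 32, 0], 17], [[78, 40, 0], 21], [[90, 50, 0], 24], [[101, 60, 0], 28], [[111, 70, 0], 31], [[121, 82, 0], 34], [[129, 93, 0], 38], [[138, 106, 0], 41]]
5.225 [ 0.6214 -0.1046  0.2695] [-1.607e-01  9.870e-01 -1.000e-04  5.000e-04] F [-0.4  0.9  5.6] w 0.0104 g 58.5 q [-0.167  0.518  0.324  1.376  0.    -0.49 ]
[[-0.948, -0.317, 0.001], [-0.317, 0.948, -0.0], [-0.001, -0.0, -1.0]]
```

Emit:
step_arm:
  rows:
    - [[14, 5, 0], 3]
    - [[28, 10, 0], 7]
    - [[41, 17, 0], 10]
    - [[54, 24, 0], 14]
    - [[66, 32, 0], 17]
    - [[78, 40, 0], 21]
    - [[90, 50, 0], 24]
    - [[101, 60, 0], 28]
    - [[111, 70, 0], 31]
    - [[121, 82, 0], 34]
    - [[129, 93, 0], 38]
    - [[138, 106, 0], 41]

```text
clock: 6.72
eef_pos: [0.4579, -0.0474, 0.2695]
tool_rot: [0.196, 0.981, 0.001, 0.002]
ft_force: [5.4, 2.4, 2.1]
grip_width: 0.0105
grasp_force: 58.7
```

```bash
python3 arc.py .72 12
```

```text
r 0.24534164362405056
[[[14, 5, 0], 3], [[28, 10, 0], 7], [[41, 17, 0], 10], [[54, 24, 0], 14], [[66, 32, 0], 17], [[78, 40, 0], 21], [[89, 50, 0], 24], [[100, 60, 0], 28], [[110, 70, 0], 31], [[120, 82, 0], 34], [[129, 93, 0], 38], [[137, 106, 0], 41]]
6.725 [ 0.4579 -0.0474  0.2695] [1.959e-01 9.806e-01 8.000e-04 1.900e-03] F [5.4 2.4 2.1] w 0.0105 g 58.7 q [-1.040e-01  1.790e-01 -1.650e-01  1.223e+00  1.000e-03  2.910e-01]
[[-0.923, 0.384, 0.004], [0.384, 0.923, 0.001], [-0.003, 0.002, -1.0]]
```

Emit:
step_arm:
  rows:
    - [[14, 5, 0], 3]
    - [[28, 10, 0], 7]
    - [[41, 17, 0], 10]
    - [[54, 24, 0], 14]
    - [[66, 32, 0], 17]
    - [[78, 40, 0], 21]
    - [[89, 50, 0], 24]
    - [[100, 60, 0], 28]
    - [[110, 70, 0], 31]
    - [[120, 82, 0], 34]
    - [[129, 93, 0], 38]
    - [[137, 106, 0], 41]

```text
clock: 8.22
eef_pos: [0.3724, 0.1028, 0.2695]
tool_rot: [0.527, 0.85, 0.001, 0.002]
ft_force: [4.9, -0.8, 1.8]
grip_width: 0.0104
grasp_force: 58.9
```

Emit:
step_arm:
  rows:
    - [[0, 0, 0], 0]
    - [[0, 0, 0], 0]
    - [[0, 0, 0], 0]
    - [[0, 0, 0], 0]
    - [[0, 0, 0], 0]
    - [[0, 0, 0], 0]
    - [[0, 0, -30], 0]
    - [[0, 0, -80], 0]
    - [[0, 0, -130], 0]
    - [[0, 0, -130], 0]
  claw: -1

```text
clock: 9.48
eef_pos: [0.3722, 0.1029, 0.4027]
tool_rot: [0.526, 0.85, 0.003, 0.003]
ft_force: [-0.2, 0.5, -1.6]
grip_width: 0.0855
grasp_force: 0.0
```

```bash
cat > e.py <<'E'
from h import *
st()
for c in ["scene","top"]:
    im,d=bot.camera(c); q,u,v=pts(c,d); cv2.imwrite(f"pics/{c}1.png",im[:,:,::-1])
    for n in ["test_disc","probe","door_handle"]:
        for t in bot.trace(n,c)[:1]:
            m=t["pixels"][v,u]; k=q[m]
            if len(k): print(c,n,round(t["score"],2),np.round(t["uv"]),len(k),np.round(np.median(k,0),4),np.percentile(k,2,axis=0).round(3),np.percentile(k,98,axis=0).round(3))
E
python3 e.py; python3 go.py .552 -.348 .40
```

```text
9.475 [0.3722 0.1029 0.4027] [0.5263 0.8503 0.0031 0.0029] F [-0.2  0.5 -1.6] w 0.0855 g 0.0 q [ 0.27  -0.016 -0.034  1.545 -0.     1.378]
[[-0.446, 0.895, 0.008], [0.895, 0.446, 0.002], [-0.002, 0.008, -1.0]]
scene test_disc 0.56 [196. 253.] 117 [0.502  0.0337 0.1119] [0.49  0.021 0.104] [0.515 0.046 0.116]
scene probe 0.72 [347. 213.] 208 [ 0.5487 -0.3425  0.1305] [ 0.541 -0.358  0.08 ] [ 0.564 -0.336  0.166]
scene door_handle 0.59 [186. 254.] 4982 [0.4941 0.061  0.1037] [ 0.373 -0.013  0.069] [0.604 0.147 0.242]
top test_disc 0.63 [254. 264.] 1000 [ 0.3856 -0.1509  0.0508] [ 0.344 -0.209  0.036] [ 0.426 -0.093  0.065]
top door_handle 0.86 [185. 227.] 3346 [0.496  0.0659 0.1167] [ 0.372 -0.011  0.072] [0.598 0.148 0.243]
[[-484.1, -38.3, -2.3]]
9.875 [0.3704 0.1024 0.3978] [ 5.263e-01  8.503e-01 -9.000e-04 -8.000e-04] F [-0.4  0.3 -0.3] w 0.0851 g 0.0 q [ 0.27  -0.013 -0.043  1.543  0.     1.378]
[[-0.446, 0.895, -0.002], [0.895, 0.446, -0.001], [0.0, -0.002, -1.0]]
```

View pics/scene1.png

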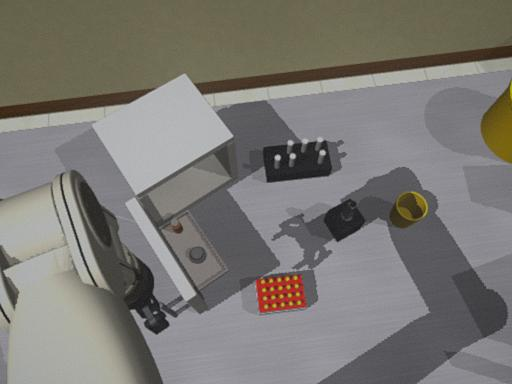

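The scene picture shows the door at about a right angle, with the disc at (197,254), which gives (0.502, 0.034) as predicted. The probe is still at (348,212). Next I go above the probe.

Emit:
step_arm:
  rows:
    - [[-60, -5, 0], 0]
    - [[-120, -10, 0], 0]
    - [[-180, -14, 0], 0]
    - [[-240, -19, 0], 0]
    - [[-300, -24, 0], 0]
    - [[-360, -29, 0], 0]
    - [[-420, -33, 0], 0]
    - [[-465, -37, 0], 0]
    - [[-484, -38, 20], 0]
    - [[-484, -38, 50], 0]
    - [[-484, -38, 60], 0]
    - [[-484, -38, 60], 0]

```text
clock: 11.38
eef_pos: [0.5522, -0.3466, 0.338]
tool_rot: [0.526, 0.851, 0.0, -0.001]
ft_force: [0.3, 0.4, -0.4]
grip_width: 0.0854
grasp_force: 0.0
```

```bash
python3 w.py w2 probe holder; cat > p.py <<'E'
from h import *
z=np.load("pics/w2.npz"); q=z["q"]
m=(abs(q[:,0]-.552)<.025)&(abs(q[:,1]+.348)<.025)&(q[:,2]>.1)
p=q[m]
for a,b in [(.1,.15),(.155,.1625),(.1625,.175)]:
    k=p[(p[:,2]>a)&(p[:,2]<b)]
    if len(k)>3: print(a,len(k),k.mean(0).round(4),k.min(0).round(4),k.max(0).round(4),cv2.minAreaRect(k[:,:2].astype(np.float32)*1000))
k=p[p[:,2]>.152]; print("all top",cv2.minAreaRect(k[:,:2].astype(np.float32)*1000))
m=(abs(q[:,2]-.08)<.004)&(abs(q[:,0]-.552)<.06)&(abs(q[:,1]+.348)<.06); print("holder",cv2.minAreaRect(q[m][:,:2].astype(np.float32)*1000))
im=z["im"]; u,v=z["u"],z["v"]; mm=(abs(q[:,0]-.552)<.06)&(abs(q[:,1]+.348)<.06)&(q[:,2]>.07)
a,b,c,d=v[mm].min(),v[mm].max(),u[mm].min(),u[mm].max(); print(a,b,c,d)
cv2.imwrite("pics/w2c.png",cv2.resize(im[max(a-10,0):b+10,max(c-10,0):d+10,::-1],None,fx=3,fy=3)[:600,:800])
E
python3 p.py
```

```text
11.375 [ 0.5522 -0.3466  0.338 ] [ 5.259e-01  8.506e-01  1.000e-04 -1.400e-03] F [ 0.3  0.4 -0.4] w 0.0854 g 0.0 q [-0.561  0.559  0.567  1.582  0.     0.547]
[[-0.447, 0.895, -0.002], [0.895, 0.447, 0.002], [0.002, -0.001, -1.0]]
probe 0.2 [477.  40.] 5921 [ 0.7382 -0.0233  0.0318] [ 0.692 -0.09   0.009] [0.828 0.092 0.155]
0.1 246 [ 0.5523 -0.3405  0.1271] [ 0.5437 -0.3508  0.1   ] [ 0.5623 -0.3375  0.1497] ((551.8505859375, -341.7295837402344), (20.756174087524414, 7.071377754211426), 36.986656188964844)
0.155 276 [ 0.5544 -0.3468  0.1609] [ 0.5439 -0.3612  0.1551] [ 0.567  -0.3374  0.1625] ((555.7531127929688, -349.30126953125), (20.889598846435547, 20.04913902282715), 19.74955177307129)
0.1625 243 [ 0.5555 -0.349   0.1663] [ 0.5453 -0.3584  0.1625] [ 0.5654 -0.3382  0.1692] ((555.6962280273438, -348.78558349609375), (17.357847213745117, 17.12557029724121), 18.825599670410156)
all top ((556.0504150390625, -341.8705139160156), (53.11515808105469, 34.4837532043457), 24.9954776763916)
holder ((555.699951171875, -349.49468994140625), (70.25910949707031, 71.25078582763672), 21.100902557373047)
141 383 35 490
```

View pics/w2c.png

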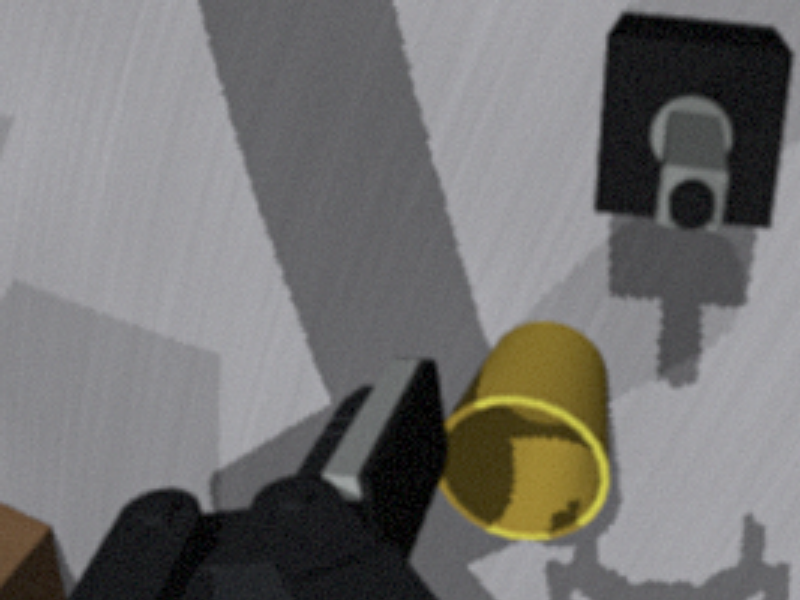

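The wrist crop shows the probe at about (690,150), square in the holder, with the beaker well clear to its lower left. The measured probe centre is (0.5555, -0.349) with yaw 20°.

Emit:
step_arm:
  rows:
    - [[-4, 2, 0], 6.5]
    - [[-4, 2, 20], 6.5]
    - [[-4, 2, 60], 6.5]
    - [[-4, 2, 100], 6.5]
    - [[-4, 2, 130], 6.5]
    - [[-4, 2, 150], 6.5]
    - [[-4, 2, 159], 6.5]
    - [[-4, 2, 159], 6.5]

```text
clock: 12.52
eef_pos: [0.5565, -0.3503, 0.1804]
tool_rot: [0.574, 0.819, 0.0, 0.0]
ft_force: [0.2, 0.4, -0.4]
grip_width: 0.0857
grasp_force: 0.0
```

Emit:
step_arm:
  rows:
    - [[0, 0, 0], 0]
    - [[0, 0, 0], 0]
    - [[0, 0, 0], 0]
    - [[0, 0, 0], 0]
    - [[0, 0, 0], 0]
    - [[0, 0, 0], 0]
    - [[0, 0, 0], 0]
    - [[0, 0, 0], 0]
  claw: 1

```text
clock: 13.52
eef_pos: [0.5563, -0.3505, 0.1804]
tool_rot: [0.574, 0.819, -0.0, 0.0]
ft_force: [-0.1, -0.2, 4.1]
grip_width: 0.0192
grasp_force: 58.8
```

Emit:
step_arm:
  rows:
    - [[0, 0, -20], 0]
    - [[0, 0, -50], 0]
    - [[0, 0, -90], 0]
    - [[0, 0, -130], 0]
    - [[0, 0, -170], 0]
    - [[0, 0, -195], 0]
    - [[0, 0, -200], 0]
    - [[0, 0, -200], 0]
    - [[0, 0, -200], 0]

```text
clock: 14.65
eef_pos: [0.5559, -0.3501, 0.3776]
tool_rot: [0.574, 0.819, -0.0, -0.002]
ft_force: [-0.1, -0.2, -2.0]
grip_width: 0.0193
grasp_force: 58.6
```

```bash
python3 e.py; python3 go.py .502 .034 .38
python3 - <<'E'
from h import *
im,d=bot.camera("scene"); q,u,v=pts("scene",d)
o=bot.get_obs()["eef_pos"]
# stem points of held probe
m=(np.hypot(q[:,0]-o[0],q[:,1]-o[1])<.04)&(q[:,2]>.19)&(q[:,2]<.275); k=q[m]
for a in np.arange(.19,.28,.015):
    s=k[(k[:,2]>a)&(k[:,2]<a+.015)]
    if len(s): print(round(a,3),len(s),s.mean(0).round(4))
# disc: points near expected with z about .113
m=(np.hypot(q[:,0]-.502,q[:,1]-.034)<.03)&(abs(q[:,2]-.113)<.006); k=q[m]; print("disc",len(k),k.mean(0).round(4),cv2.minEnclosingCircle(k[:,:2].astype(np.float32)*1000))
im,d=bot.camera("top"); q,u,v=pts("top",d)
m=(np.hypot(q[:,0]-.502,q[:,1]-.034)<.03)&(abs(q[:,2]-.113)<.006); k=q[m]; print("disc top",len(k),k.mean(0).round(4),cv2.minEnclosingCircle(k[:,:2].astype(np.float32)*1000))
E
```

```text
14.65 [ 0.5559 -0.3501  0.3776] [ 5.737e-01  8.191e-01 -1.000e-04 -1.900e-03] F [-0.1 -0.2 -2. ] w 0.0193 g 58.6 q [-0.562  0.581  0.707  1.7    0.     0.66 ]
[[-0.342, 0.94, -0.003], [0.94, 0.342, 0.002], [0.003, -0.002, -1.0]]
scene test_disc 0.47 [197. 254.] 116 [0.5019 0.0336 0.112 ] [0.49  0.021 0.105] [0.515 0.046 0.115]
scene door_handle 0.98 [182. 253.] 4576 [0.4994 0.0643 0.1116] [ 0.373 -0.004  0.085] [0.603 0.147 0.242]
top test_disc 0.48 [195. 228.] 56 [0.4957 0.0352 0.1134] [0.484 0.023 0.106] [0.505 0.048 0.117]
top door_handle 0.85 [180. 224.] 3284 [0.4964 0.0671 0.1231] [ 0.375 -0.009  0.084] [0.599 0.148 0.243]
[[379.7, 80.5, -0.2]]
15.05 [ 0.5562 -0.3503  0.3798] [ 5.736e-01  8.191e-01 -0.000e+00 -1.000e-04] F [-0.  -1.5 -1.4] w 0.0193 g 58.6 q [-0.562  0.58   0.71   1.701  0.     0.66 ]
[[-0.342, 0.94, -0.0], [0.94, 0.342, 0.0], [0.0, -0.0, -1.0]]
disc 110 [0.5022 0.034  0.1121] ((502.9153137207031, 34.339778900146484), 13.93656063079834)
disc top 62 [0.497  0.0355 0.1128] ((496.63629150390625, 35.63447952270508), 13.44217300415039)
```

Emit:
step_arm:
  rows:
    - [[40, 8, 0], 0]
    - [[90, 19, 0], 0]
    - [[140, 30, 0], 0]
    - [[190, 40, 0], 0]
    - [[240, 51, 0], 0]
    - [[290, 61, 0], 0]
    - [[335, 71, 0], 0]
    - [[365, 77, 0], 0]
    - [[379, 80, 0], 0]
    - [[380, 81, 0], 0]
    - [[380, 81, 0], 0]
    - [[380, 81, 0], 0]

```text
clock: 16.65
eef_pos: [0.5026, 0.0334, 0.3798]
tool_rot: [0.574, 0.819, -0.0, -0.0]
ft_force: [0.2, -0.0, -0.8]
grip_width: 0.0193
grasp_force: 58.6
```

```bash
python3 w.py w3 test_disc probe; python3 - <<'E'
from h import *
z=np.load("pics/w3.npz"); q=z["q"]
m=(np.hypot(q[:,0]-.502,q[:,1]-.034)<.02)&(abs(q[:,2]-.113)<.004); k=q[m]
if len(k)>3: print("disc",len(k),k.mean(0).round(4),cv2.minEnclosingCircle(k[:,:2].astype(np.float32)*1000))
m=(np.hypot(q[:,0]-.502,q[:,1]-.034)<.03)&(q[:,2]>.18)&(q[:,2]<.29); k=q[m]
for a in np.arange(.18,.29,.01):
    s=k[(k[:,2]>a)&(k[:,2]<a+.01)]
    if len(s): print(round(a,3),len(s),s.mean(0).round(4))
E
```

```text
16.65 [0.5026 0.0334 0.3798] [ 5.744e-01  8.186e-01 -2.000e-04 -0.000e+00] F [ 0.2 -0.  -0.8] w 0.0193 g 58.6 q [ 0.066  0.23   0.187  1.528 -0.     1.29 ]
[[-0.34, 0.94, -0.0], [0.94, 0.34, -0.0], [-0.0, -0.0, -1.0]]
test_disc 0.71 [261. 136.] 22167 [0.4968 0.0766 0.2389] [ 0.378 -0.014  0.089] [0.603 0.152 0.242]
probe 0.62 [255. 272.] 5905 [0.5001 0.0433 0.3453] [0.49  0.029 0.217] [0.513 0.048 0.365]
disc 439 [0.503  0.0348 0.1132] ((503.21405029296875, 34.72773742675781), 13.97730827331543)
0.2 59 [0.5014 0.0371 0.2083]
0.21 36 [0.5015 0.0379 0.215 ]
0.22 35 [0.5011 0.0377 0.2251]
0.23 43 [0.5015 0.0379 0.2348]
0.24 43 [0.5013 0.038  0.2441]
0.25 2 [0.5011 0.039  0.2506]
0.27 8 [0.4971 0.0476 0.2796]
0.28 631 [0.4996 0.0429 0.2842]
```

View pics/w3.png

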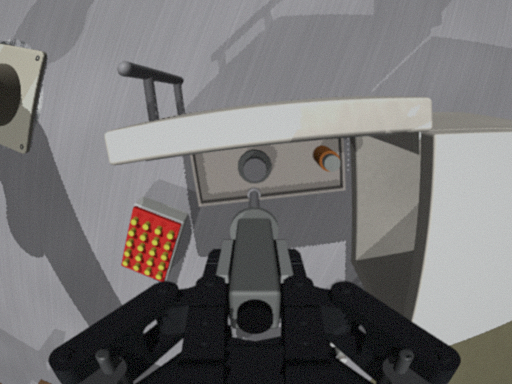

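The wrist picture shows the disc at (254,165), the vial at (328,158) and the held stem tip at (254,192), with the probe upright. The disc lies at (0.5032, 0.0347), about 1 mm from the stem axis.

Emit:
step_arm:
  rows:
    - [[0, 1, 25], 0]
    - [[0, 1, 50], 0]
    - [[0, 1, 70], 0]
    - [[0, 1, 80], 0]
    - [[0, 1, 82], 0]
    - [[0, 1, 82], 0]
    - [[0, 1, 82], 0]

```text
clock: 17.68
eef_pos: [0.5038, 0.0348, 0.2988]
tool_rot: [0.574, 0.819, 0.001, 0.001]
ft_force: [0.7, 0.4, 0.1]
grip_width: 0.0192
grasp_force: 58.7
```

```bash
cat > f.py <<'E'
from h import *
import sys
f=[];P=[]
for i in range(4):
    im,d=bot.camera("wrist"); o=bot.get_obs(); f.append(o["ft_force"]); P.append(o["eef_pos"])
print("F",np.mean(f,0).round(2),"P",np.mean(P,0).round(4),"t",o["clock"])
q,u,v=pts("wrist",d); cv2.imwrite(f"pics/{sys.argv[1]}.png",im[:,:,::-1])
r=np.hypot(q[:,0]-.5032,q[:,1]-.0347)
k=q[(r<.013)&(r>.007)&(q[:,2]>.098)&(q[:,2]<.117)]; print("disc z",len(k),np.median(k[:,2]).round(4) if len(k) else 0)
k=q[(r<.03)&(q[:,2]>.112)&(q[:,2]<.25)]; h=np.histogram(k[:,2],np.arange(.112,.2,.004)); print(h[0])
for a in (.118,.124,.13,.15,.165):
    s=k[(k[:,2]>a)&(k[:,2]<a+.012)]
    if len(s): print(a,len(s),s.mean(0).round(4))
E
python3 f.py w4
```

```text
F [-0.34 -0.72 -1.56] P [0.5036 0.0348 0.2985] t 17.875
disc z 384 0.1131
[474   0   1  52  19  14  12  16  14  19  18  17  18  14   4   0   0   0
   0   0   0]
0.118 67 [0.5025 0.0386 0.1272]
0.124 85 [0.5025 0.0388 0.1286]
0.13 38 [0.5025 0.0395 0.1362]
0.15 56 [0.5024 0.0392 0.1558]
0.165 13 [0.5023 0.0399 0.1669]
```

Emit:
step_arm:
  rows:
    - [[0, 0, 4], 0]
    - [[0, 0, 8], 0]
    - [[0, 0, 11], 0]
    - [[0, 0, 13], 0]
    - [[0, 0, 14], 0]
    - [[0, 0, 14], 0]
    - [[0, 0, 14], 0]

```text
clock: 18.75
eef_pos: [0.5032, 0.0348, 0.2841]
tool_rot: [0.574, 0.819, -0.0, -0.0]
ft_force: [-2.0, -0.2, 1.4]
grip_width: 0.0192
grasp_force: 59.0
```

```bash
python3 f.py w5
```

```text
F [-1.27 -0.47  1.48] P [0.5032 0.0348 0.284 ] t 18.95
disc z 387 0.1093
[ 52  11  15  16  13  17  18  20  16  18   8   0   0   0   0   0   0   5
 292 296  84]
0.118 44 [0.5017 0.0392 0.124 ]
0.124 46 [0.5017 0.0392 0.1299]
0.13 49 [0.5017 0.0392 0.1362]
0.15 15 [0.5017 0.0398 0.1522]
```

Sunk 3.8 mm with about 3 N of force, so I go 2 mm more.

Emit:
step_arm:
  rows:
    - [[0, 0, 1], 0]
    - [[0, 0, 2], 0]
    - [[0, 0, 2], 0]
    - [[0, 0, 2], 0]
    - [[0, 0, 2], 0]
    - [[0, 0, 2], 0]

```text
clock: 19.7
eef_pos: [0.5034, 0.0348, 0.282]
tool_rot: [0.574, 0.819, 0.0, 0.0]
ft_force: [-1.9, -1.2, 3.0]
grip_width: 0.0191
grasp_force: 59.2
```

```bash
python3 f.py w6; python3 - <<'E'
from h import *
im,d=bot.camera("scene"); cv2.imwrite("pics/s6.png",im[:,:,::-1])
E
```

```text
F [-1.73 -0.23  3.28] P [0.5034 0.0348 0.2819] t 19.9
disc z 357 0.1073
[ 21  14  16  14  15  16  15  23  16  14   2   0   0   0   0   0   0  43
 516  83  88]
0.118 45 [0.5017 0.0391 0.1241]
0.124 45 [0.5018 0.0391 0.1303]
0.13 48 [0.5021 0.0394 0.1363]
0.15 6 [0.502  0.0402 0.1516]
```

View pics/w6.png

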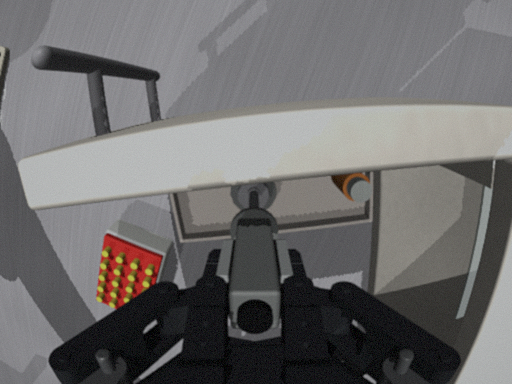

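The picture shows the stem tip on the middle of the disc at (254,192), the probe upright and the door wide open. The disc has sunk 5.8 mm with about 4.5 N net, so I hand in.

```bash
python3 -c "
from workcell import bot
print(bot.job_done())"
```

```text
the job is handed in; nothing more can be done
None
```

I handed the job in at about 20 s, with no verdict shown: the door is at about a right angle, and the probe is held upright about 1 mm from the disc's centre. The disc has sunk 5.8 mm under roughly 4 to 5 N, and the arm did not touch the rack, tip box or beaker.

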